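# Turn the sharpening stone once round and hold its hood open

### The arm

A 7-joint arm with a two-finger parallel gripper is mounted at the origin on a cart in front of the work surface, level with it; the furniture and walls round the work are solid. World frame = base frame: x ahead of the robot, y to its left, z up, the work surface at z = 0. Lengths are in m, angles in rad, forces in N, time in s.
With the tool pointing down it reaches from about 0.425 to 0.825 m from the base axis. Payload 3.6 kg.
Tool frame: the origin (TCP) lies where the fingers leave the gripper's body, on its centre line; the fingertips stand 73 mm ahead of it and the grasp point (between the pads) lies 54 mm ahead of it; z points along the fingers, y is the line along which they close (so a half turn about z gives the same grasp; the last joint's range is limited). The gripper opens to 85 mm and grips with 20 to 120 N. Pads are 22 mm wide; open, the fingers measure 114 mm over their backs; the gripper's body (76 mm by 85 mm) begins 54 mm behind the grasp point. The pads swing forward as they close: fully open they stand 13 mm farther back than shut.
Start: joints at [-1.339, 0.615, -0.013, 1.423, 0.008, 1.103, -0.04], TCP at [0.166, 0.628, 0.304] pointing down, gripper open.
Joint ranges: [-3.12, 3.12], [-0.3, 2.06], [-1.34, 1.32], [0.26, 2.42], [-1.36, 4.5], [0.01, 1.98], [-2.84, 2.84]. Speed limits (rad/s): [2.79, 2.79, 3.14, 3.14, 3.14, 3.14, 3.14].

### API

Orientations are given as a unit quaternion [x, y, z, w].
In Python, from station import arm, snapshot, camera_info, ticket gives the robot as it stands. Calls block until the motion is done:
- arm.movep(position, orientation): joint-space move of the TCP to a pose.
- arm.line_to(position, velocity=0.15, ori=None): straight line of the TCP; ori=None keeps the orientation; velocity is the mean speed in m/s.
- arm.move_j(angles): joint-space move.
- arm.move_gripper(opening, effort=None): opening from 0.0 (shut) to 1.0 (fully open); effort is the grip in N (None keeps the last); returns when the fingers have stopped.
- arm.pause(seconds).
- arm.ik(position, orientation): joint angles nearest the present ones, or None.
- snapshot(name): name is "scene" or "top" or "wrist"; returns the picture (420x560x3 uint8, blue, green, red); there is no depth.
- camera_info(name): a dict with "fx", "fy", "cx", "cy" (pixels), "dist_coeffs" ([k1, k2, p1, p2, k3] as OpenCV has them; the pictures are not rectified), "R" (3x3) and "t" (3): a world point X has camera coordinates R X + t; the wrist camera has in their place "T_tool_cam" (4x4, takes a point from camera to tool coordinates, whose origin is the TCP and whose axes are the flange's). Camera axes: x right, y down, z forward; pixel columns grow to the right and rows downward; lengths in m; the calibration is good to about 2 mm. A picture is of the moment at which its call begins: read the wrist's pose just before it. camera_info takes no time and is no camera call.
A pose or a line that the arm cannot do raises arm.MotionError and nothing moves.
- ticket.finish_job(): hands the job in; it is judged then, once.
Readings, each from a call of its own:
- arm.read_time(): time.
- arm.read_joint_positions(): joint angles.
- arm.read_dq(): joint speeds.
- arm.read_effort(): joint torques, N m.
- arm.read_tool_pos(): TCP position.
- arm.read_eef_rot(): TCP orientation.
- arm.read_ft_force(): force on the tool from outside, world axes, zero at the start.
- arm.read_wrist_torque(): the same for the moment, N m.
- arm.read_opening(): opening from 0.0 (shut) to 1.0 (fully open).
- arm.read_finger_force(): force on a finger pad.
Only numpy, scipy, OpenCV 4.12 (cv2) and the standard library are available. Lean on these libraries where they do the work, as an engineer would, in place of code of your own. Each camera call takes 0.05 s, during which the arm holds its last target. There are 200 camera calls.

### The job

Give the hand-cranked tool sharpener one full turn, clockwise seen from above, by its crank and leave the crank back where it began, with the hood still shut. Then lift the hood, which has a bar handle on top, and hold it open at 60 degrees so that I can check the stone; it springs shut if let go, so finish while still holding it there. Leave the other things on the table where they are.

Things in the scene. Friction and masses are not known exactly. Their poses are not given: they have to be found in the camera images.
- sharpener: Bench tool sharpener, fixed to the table: a plywood foot 160 x 270 x 12 mm, origin under its centre, x to its back, y to its left (seen from its front, which has the low trough wall and tool rest), z up. On the left half a grey sheet trough 130 x 100 mm, 123 mm high, with a round grinding stone (level axis) in it and a flat grey hood on top; on the right half, a round grey gear column with the crank on top.
- crank_axis (a point): Point on the crank's upright turning axis, 152 mm above the table, at the height of the middle of the crank knob. It is 85 mm to the right of (-y from) the sharpener's origin. The column under it is at most 92 mm across and ends 112 mm above the table. Its own axes do not turn with the crank; at the start the knob lies on its -x side.
- crank_knob (a point): Centre of the upright wooden knob at the end of the crank arm, 55 mm from the axis. The knob is round, 21 to 24 mm across and 51 mm high (127 to 178 mm above the table), and spins freely on its pin; below it is the flat crank arm, top at 124 mm. Its start direction varies.
- crank (a joint): Crank angle in rad, 0 at the start, growing clockwise seen from above; 6.283 is one full turn. Light friction (about 0.06 N m) keeps it where it is left. It drives the stone one to one and has no stop near.
- hood_hinge (a point): Middle of the hood's hinge line, 66 mm behind (+x) and 75 mm to the left (+y) of the sharpener's origin, at the back edge of the trough, 125 mm above the table. Fixed, with the sharpener's axes: the hinge line runs along y.
- hood_bar (a point): Middle of the hood's bar handle: a round steel bar 12 mm thick, about 78 mm clear between its two posts, parallel to the hinge line; its axes turn with the hood. With the hood shut it lies 110 mm in front of (-x) and 50 mm above the hinge line, 175 mm above the table and 44 mm above the hood's top sheet; it swings about the hinge line (radius 121 mm).
- hood (a joint): Opening angle of the hood in rad: 0 shut, 1.047 is 60 degrees, 1.9 the stop; it opens upward and back. A spring and its weight (about 220 g) close it: roughly 2 to 3 N at the bar.
- tool_c2: Bystander: carving tool with a wooden handle, 160 mm long, 16 wide, 15 high; lies loose on the table (origin at the centre of its underside). Leave it alone.
- sanding_block: Bystander: sanding block, 98 x 54 x 28 mm; lies loose on the table (origin at the centre of its underside). Leave it alone.
- gypsum_star: Bystander: flat plaster star, 84 mm across, 18 high; lies loose on the table (origin at the centre of its underside). Leave it alone.
- pigment_jar: Bystander: clear jar with a round lid, 62 mm across, 86 high; lies loose on the table (origin at the centre of its underside). Leave it alone.
- gypsum_bar: Bystander: plaster bar, 110 x 34 x 30 mm; lies loose on the table (origin at the centre of its underside). Leave it alone.

How it is judged:
By the outcome, as a careful person would: the job done as asked, in the order asked, and still so for the second after the job is handed in, while the arm keeps its last pose, push and grip.
It also fails if it takes over 56 s, if anything falls off the work surface, if the arm or the gripper's body presses on something with over 40 N, if the wrist force passes 120 N, or if a joint passes its speed limit or range.

## Working session

There is one attempt and no reset: what is moved stays moved. The work goes in short steps, each a Python script; the robot and the scene stay as the last script left them, time stands still between calls to the robot, and variables do not carry over. Pictures are saved under pics/ and viewed, at most 10 in all, crops included, and the job is handed in when it is done.

```bash
mkdir -p pics; ls
python3 - <<'E'
from station import arm, snapshot, camera_info
import cv2, numpy as np
for n in ("scene","top"):
    im=snapshot(n); cv2.imwrite(f"pics/{n}0.png",im)
    print(n,{k:np.round(v,4).tolist() for k,v in camera_info(n).items()})
    big=cv2.resize(im,(784,588),interpolation=cv2.INTER_CUBIC); cv2.imwrite(f"pics/{n}0b.png",big)
print(camera_info("wrist")); print(arm.read_time(),arm.read_eef_rot(),arm.read_tool_pos())
E
```

```text
pics
scene {'fx': 440.2211, 'fy': 440.2211, 'cx': 273.8597, 'cy': 208.7653, 'dist_coeffs': [-0.0473, 0.0, 0.0, 0.0, 0.0], 'R': [[-0.846, -0.5328, 0.0191], [-0.3579, 0.5411, -0.761], [0.3951, -0.6507, -0.6485]], 't': [0.6104, 0.116, 1.0493]}
top {'fx': 413.8288, 'fy': 413.8288, 'cx': 280.1269, 'cy': 206.4888, 'dist_coeffs': [-0.018, 0.0, 0.0, 0.0, 0.0], 'R': [[0.0193, -0.9996, 0.0199], [-0.9968, -0.0208, -0.0773], [0.0777, -0.0184, -0.9968]], 't': [0.2761, 0.5344, 1.0101]}
{'fx': 342.17331855427295, 'fy': 342.17331855427295, 'cx': 273.0972680505426, 'cy': 209.6078672405158, 'dist_coeffs': array([-0.01370036,  0.        ,  0.        ,  0.        ,  0.        ]), 'T_tool_cam': array([[-3.65461733e-04, -9.50682165e-01, -3.10166547e-01,
         7.99483534e-02],
       [ 9.99999680e-01, -1.26630721e-04, -7.90143395e-04,
         5.55401687e-04],
       [ 7.11898620e-04, -3.10166736e-01,  9.50681907e-01,
        -7.03729041e-02],
       [ 0.00000000e+00,  0.00000000e+00,  0.00000000e+00,
         1.00000000e+00]])}
0.1 [ 1.29006837e-01  9.91643014e-01 -1.16142163e-03 -1.38436775e-04] [0.16618543 0.62786658 0.30283046]
```

View pics/scene0b.png

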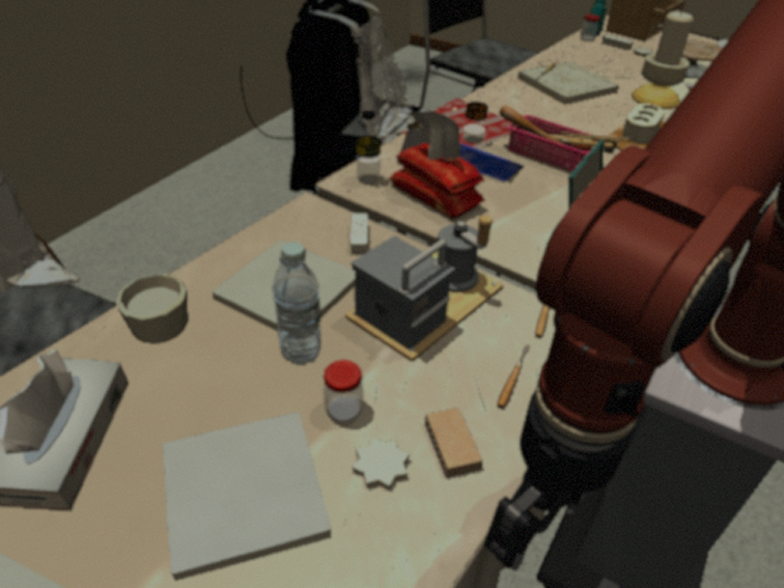

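View pics/top0b.png

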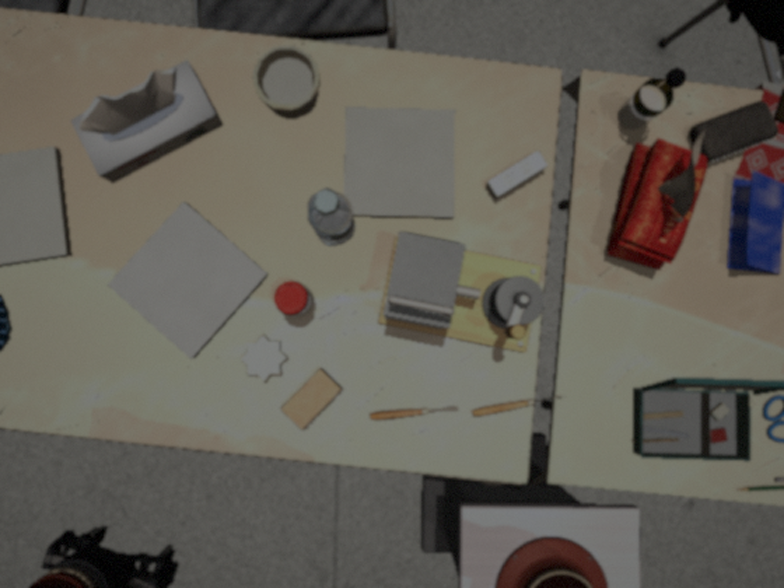

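The sharpener stands at about (459,291) in the enlarged top view, with its front towards the robot. The crank knob is at (515,331) and the bar at about (420,303). I'll enlarge both views to read the points more closely.

Run:
```python
import cv2, numpy as np
t=cv2.imread("pics/top0.png")[155:260,260:400]; s=cv2.imread("pics/scene0.png")[145:260,240:370]
cv2.imwrite("pics/topc.png",cv2.resize(t,None,fx=5.6,fy=5.6,interpolation=cv2.INTER_CUBIC))
cv2.imwrite("pics/scenec.png",cv2.resize(s,None,fx=5,fy=5,interpolation=cv2.INTER_CUBIC))
```

```text
(no output)
```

View pics/topc.png

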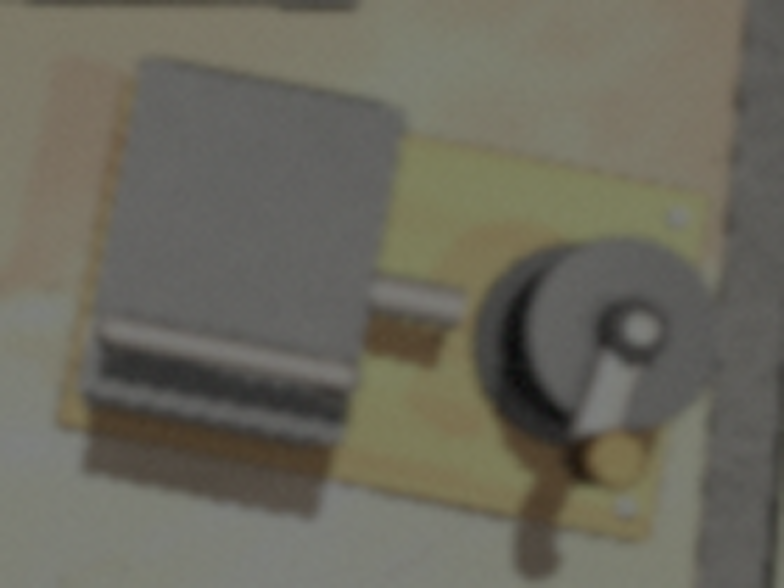

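View pics/scenec.png

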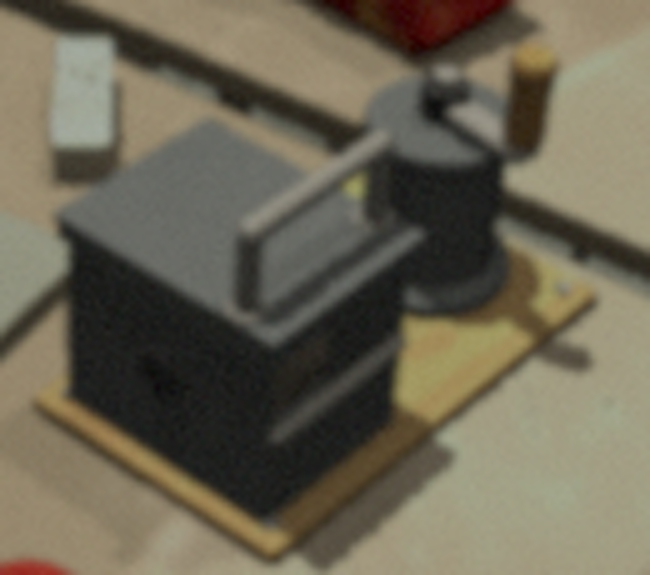

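```bash
cat > fit.py <<'E'
import cv2, numpy as np, json
from scipy.optimize import least_squares
from station import camera_info
def proj(n,P):
    c=camera_info(n); K=np.array([[c["fx"],0,c["cx"]],[0,c["fy"],c["cy"]],[0,0,1]])
    return cv2.projectPoints(np.array(P,float).reshape(-1,1,3),cv2.Rodrigues(np.array(c["R"]))[0],np.array(c["t"],float),K,np.array(c["dist_coeffs"]))[0].reshape(-1,2)
u=lambda n,p:(np.array(p)+.5)/(5.6 if n=="top" else 5)-.5+((260,155) if n=="top" else (240,145))
obs=[("top",(-.08,.135,.012),(60,425)),("top",(-.08,-.135,.012),(647,540)),("top",(.08,-.135,.012),(710,192)),
("top",(-.044,.075,.178),(230,354)),("top",(0,-.085,.112),(622,339)),
("scene",(-.08,.135,.012),(276,548)),("scene",(-.08,-.135,.012),(597,297)),("scene",(.08,.135,.012),(37,398)),("scene",(-.044,.075,.178),(318,183))]
kn=[("top",(617,455)),("scene",(533,52))]
def W(p,P): c,s=np.cos(p[2]),np.sin(p[2]); return np.array([p[0]+c*P[0]-s*P[1],p[1]+s*P[0]+c*P[1],P[2]])
def res(p):
    r=[proj(n,W(p,P))[0]-u(n,q) for n,P,q in obs]
    k=W(p,(0,-.085,.178))+.055*np.array([np.cos(p[3]),np.sin(p[3]),0])
    r+=[proj(n,k)[0]-u(n,q) for n,q in kn]
    return np.concatenate(r)
s=least_squares(res,[.5,0,0,3.14],loss="soft_l1")
print(s.x); print(np.round(res(s.x).reshape(-1,2),1))
p=s.x; ax=W(p,(0,-.085,.152)); print("axis",ax,"bar",W(p,(-.044,.075,.175)),"hinge",W(p,(.066,.075,.125)))
k=least_squares(lambda x:np.concatenate([proj(n,[x[0],x[1],.178])[0]-u(n,q) for n,q in kn]),ax[:2]); print("knob free",k.x,k.fun, np.hypot(*(k.x-ax[:2])))
json.dump(list(s.x),open("fit.json","w"))
E
python3 fit.py
```

```text
[ 0.52358482  0.1657648  -0.17217751  2.78522656]
[[-1.   0.4]
 [ 0.5  0.5]
 [ 0.2  0. ]
 [-0.4  0.2]
 [ 0.5 -1.3]
 [-0.2  1.2]
 [ 0.3 -2.3]
 [-1.3 -0.6]
 [ 0.2 -0.7]
 [-0.2  0.5]
 [ 0.1 -0.1]]
axis [0.50902194 0.08202161 0.152     ] bar [0.49308501 0.24719429 0.175     ] hinge [0.60145855 0.2283482  0.125     ]
knob free [0.4581642  0.10080796] [-0.04121684  0.17007163 -0.13824983 -0.22106198] 0.05421656936644467
```

The fit is consistent: yaw about -0.17, knob at (0.458, 0.101), bar at (0.493, 0.247). Next is a closer look with the wrist camera from above.

```bash
cat > h.py <<'E'
import cv2, numpy as np, json
from station import arm, snapshot, camera_info
from scipy.spatial.transform import Rotation as Ro
def quat(ax):  # tool down, tool x along world xy angle ax
    x=np.array([np.cos(ax),np.sin(ax),0]); z=np.array([0,0,-1.]); return Ro.from_matrix(np.array([x,np.cross(z,x),z]).T).as_quat()
def shot(fn,n="wrist"):
    p,q=np.array(arm.read_tool_pos()),np.array(arm.read_eef_rot())
    im=snapshot(n); cv2.imwrite(f"pics/{fn}.png",im); json.dump([p.tolist(),q.tolist()],open(f"pics/{fn}.json","w")); return im
def wproj(fn,P):
    p,q=json.load(open(f"pics/{fn}.json")); c=camera_info("wrist"); T=np.eye(4); T[:3,:3]=Ro.from_quat(q).as_matrix(); T[:3,3]=p
    M=np.linalg.inv(T@c["T_tool_cam"]); K=np.array([[c["fx"],0,c["cx"]],[0,c["fy"],c["cy"]],[0,0,1]])
    return cv2.projectPoints(np.array(P,float).reshape(-1,1,3),cv2.Rodrigues(M[:3,:3])[0],M[:3,3],K,np.array(c["dist_coeffs"]))[0].reshape(-1,2)
E
python3 - <<'E'
from h import *
yaw=-.172
arm.movep([.48,.165,.36],quat(yaw+np.pi)); 
im=shot("w1"); print(arm.read_time(),arm.read_joint_positions(),arm.read_tool_pos(),arm.read_ft_force())
cv2.imwrite("pics/w1b.png",cv2.resize(im,(784,588),interpolation=cv2.INTER_CUBIC))
for a in (np.pi/2,-np.pi/2): print(arm.ik([.493,.247,.229],quat(yaw+a)))
print(arm.ik([.458,.101,.206],quat(yaw+np.pi)))
E
```

```text
2.175 [-0.47963575  0.33922173  0.14295151  1.7455769  -0.05496543  1.06088638
  1.08328306] [0.4797386  0.16630152 0.35978999] [-0.68336506  0.42202223 -1.15957919]
[-0.79157567  0.58427105  0.44740291  1.81395994 -0.33304017  0.81824441
 -0.35067237]
[-0.35766993  0.55805069 -0.22357343  1.79996443  0.1641471   0.80159979
  2.30667849]
[-0.3529737   0.48261235  0.12686354  2.05042114 -0.10204783  0.61432319
  1.24181218]
```

View pics/w1b.png

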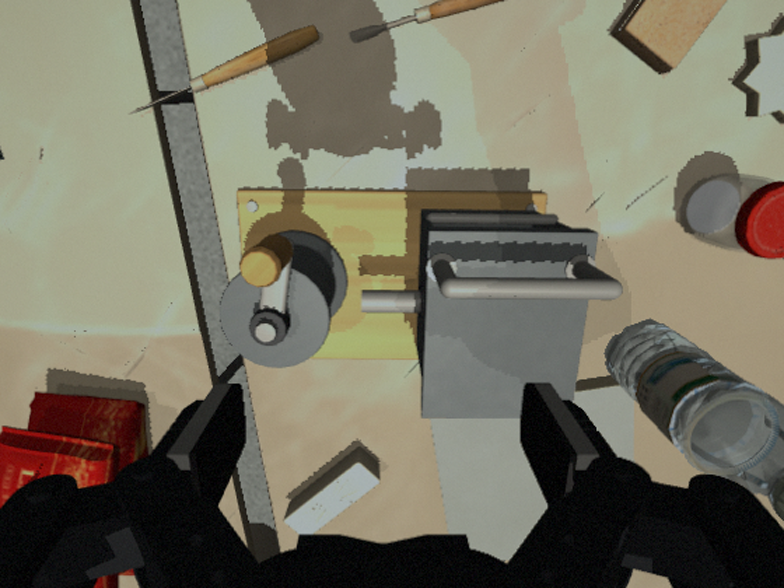

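The wrist view (784 wide) shows the knob top at (260,267), the column top centre at (275,312), the bar middle at (531,289), and the front foot corners at (238,190) and (547,191). I'll refit with these included.

```bash
cat > fit2.py <<'E'
import io,contextlib
with contextlib.redirect_stdout(io.StringIO()): from fit import *
from h import wproj
w=lambda q:(np.array(q)+.5)/1.4-.5
wo=[((-.08,-.135,.012),(238,190)),((-.08,.135,.012),(547,191)),((-.044,.075,.175),(531,289)),((0,-.085,.112),(275.5,312))]
def res2(p):
    k=W(p,(0,-.085,.178))+.055*np.array([np.cos(p[3]),np.sin(p[3]),0])
    r=[wproj("w1",W(p,P))[0]-w(q) for P,q in wo]+[wproj("w1",k)[0]-w((260,267))]
    return np.concatenate(r)
for nm,f in (("all",lambda p:np.concatenate([res(p)*.6,res2(p)])),("wrist",res2)):
    s=least_squares(f,s.x,loss="soft_l1"); p=s.x
    print(nm,p,"axis",W(p,(0,-.085,.152)),"bar",W(p,(-.044,.075,.175)),"hinge",W(p,(.066,.075,.125))); print(np.round(res2(p).reshape(-1,2),1).tolist())
    if nm=="all": json.dump(list(p),open("fit.json","w"))
x=least_squares(lambda x:wproj("w1",[x[0],x[1],.178])[0]-w((260,267)),[.46,.1]).x
b=least_squares(lambda x:wproj("w1",[x[0],x[1],.175])[0]-w((531,289)),[.46,.1]).x; print("knob",x,"bar",b)
E
python3 fit2.py
```

```text
all [ 0.52313473  0.16716885 -0.18037947  2.78182303] axis [0.50788549 0.08354792 0.152     ] bar [0.49330382 0.24884576 0.175     ] hinge [0.60151914 0.22911144 0.125     ]
[[-1.9, -1.2], [1.7, 0.4], [0.3, -1.4], [-1.2, 4.0], [-0.2, 0.9]]
wrist [ 0.52312018  0.16741917 -0.18320237  2.78428262] axis [0.50763494 0.08384161 0.152     ] bar [0.49351995 0.24917995 0.175     ] hinge [0.60167914 0.22914023 0.125     ]
[[-1.6, -1.6], [2.1, 0.7], [0.7, -1.2], [-1.0, 3.8], [-0.1, 0.5]]
knob [0.45576623 0.10322466] bar [0.49440234 0.24854047]
```

```bash
cat >> h.py <<'E'
def gp(): return np.array(arm.read_tool_pos())
def crank(c,r,a0,n0,n1,N=32,v=.08,z=.208):
    for i in range(n0,n1):
        a=a0-2*np.pi*(i+1)/N
        arm.line_to([c[0]+r*np.cos(a),c[1]+r*np.sin(a),z],v)
        f=np.array(arm.read_ft_force())
        e=np.array([np.cos(a),np.sin(a),0]); t=np.array([np.sin(a),-np.cos(a),0])
        p=gp()-[*c,z]
        print(i+1,"Frad %.1f Ftan %.1f Fz %.1f"%(f@e,f@t,f[2]),"r %.4f da %.3f"%(np.hypot(p[0],p[1]),(np.arctan2(p[1],p[0])-a+np.pi)%(2*np.pi)-np.pi))
        if np.linalg.norm(f)>25: print("STOP"); break
E
python3 - <<'E'
from h import *
k=[.4564,.1027]; q=quat(-.18+np.pi)
arm.move_gripper(.55,25)
arm.movep([*k,.285],q); arm.line_to([*k,.208],.1)
print(gp(),arm.read_ft_force()); f0=arm.read_ft_force()
arm.move_gripper(0,25); arm.pause(.2)
print(arm.read_opening(),arm.read_finger_force(),gp(),arm.read_ft_force(),arm.read_time())
c=[.5079,.0835]; a0=np.arctan2(k[1]-c[1],k[0]-c[0])
crank(c,.055,a0,0,4); print(arm.read_time())
E
```

```text
[0.45694717 0.10298016 0.20856001] [-0.33767546 -0.07816252 -0.63875208]
0.2602574980830557 24.498782933223993 [0.45678376 0.10269648 0.20861342] [-0.97926898 -0.26935991  5.58177257] 4.5833
1 Frad -0.2 Ftan 1.5 Fz 5.1 r 0.0545 da -0.020
2 Frad -0.5 Ftan 0.3 Fz 5.5 r 0.0544 da -0.016
3 Frad -0.5 Ftan 1.6 Fz 6.2 r 0.0544 da -0.015
4 Frad -1.3 Ftan 0.9 Fz 5.9 r 0.0543 da -0.016
5.7167
```

Run:
```python
from h import *
k=[.4564,.1027]; c=[.5079,.0835]; a0=np.arctan2(k[1]-c[1],k[0]-c[0])
crank(c,.055,a0,4,32); arm.pause(.2); print(gp(),arm.read_ft_force(),arm.read_opening(),arm.read_time())
```

```text
5 Frad -1.0 Ftan 1.2 Fz 5.8 r 0.0543 da -0.017
6 Frad -0.8 Ftan 1.8 Fz 5.4 r 0.0543 da -0.019
7 Frad 0.2 Ftan 1.5 Fz 6.4 r 0.0543 da -0.020
8 Frad 0.3 Ftan 0.7 Fz 5.9 r 0.0544 da -0.022
9 Frad -0.1 Ftan 0.8 Fz 5.7 r 0.0544 da -0.024
10 Frad 0.1 Ftan 1.5 Fz 5.8 r 0.0546 da -0.025
11 Frad 0.2 Ftan 0.7 Fz 6.9 r 0.0547 da -0.026
12 Frad -0.1 Ftan 0.9 Fz 6.0 r 0.0549 da -0.027
13 Frad 0.0 Ftan 1.4 Fz 5.4 r 0.0550 da -0.027
14 Frad 0.3 Ftan 1.9 Fz 6.2 r 0.0552 da -0.026
15 Frad -1.4 Ftan 0.0 Fz 6.9 r 0.0553 da -0.025
16 Frad 0.5 Ftan 1.2 Fz 7.2 r 0.0555 da -0.029
17 Frad 0.6 Ftan 2.2 Fz 7.3 r 0.0556 da -0.032
18 Frad 0.3 Ftan 1.2 Fz 7.6 r 0.0558 da -0.033
19 Frad 0.7 Ftan 0.8 Fz 8.0 r 0.0558 da -0.033
20 Frad 0.3 Ftan 2.1 Fz 9.6 r 0.0559 da -0.032
21 Frad -0.3 Ftan 1.5 Fz 9.4 r 0.0559 da -0.030
22 Frad -0.8 Ftan 1.1 Fz 8.9 r 0.0559 da -0.026
23 Frad -0.7 Ftan 1.4 Fz 9.5 r 0.0559 da -0.024
24 Frad -0.5 Ftan 0.7 Fz 8.6 r 0.0558 da -0.020
25 Frad -0.7 Ftan 1.4 Fz 8.7 r 0.0557 da -0.016
26 Frad -1.3 Ftan 1.6 Fz 8.6 r 0.0556 da -0.012
27 Frad -0.4 Ftan 1.4 Fz 8.8 r 0.0555 da -0.008
28 Frad -1.1 Ftan 1.0 Fz 8.0 r 0.0553 da -0.004
29 Frad -1.5 Ftan 1.6 Fz 7.2 r 0.0552 da -0.001
30 Frad -1.4 Ftan 1.2 Fz 7.9 r 0.0550 da 0.002
31 Frad -0.7 Ftan 0.7 Fz 8.2 r 0.0549 da 0.003
32 Frad -1.2 Ftan 0.7 Fz 7.6 r 0.0547 da 0.005
[0.45643402 0.1021403  0.20854038] [ 1.90073696 -0.25436159  7.85928722] 0.25984723362930734 13.85
```

Run:
```python
from h import *
arm.line_to([.45675,.1033,.208],.02); arm.pause(.2); print(gp())
arm.move_gripper(.55); arm.line_to([*gp()[:2],.29],.15)
arm.movep([.48,.165,.36],quat(-.172+np.pi)); arm.pause(.2)
im=shot("w2"); print(arm.read_time(),gp(),json.load(open("pics/w1.json"))[0])
a=cv2.imread("pics/w1.png")[150:280,150:290]; b=im[150:280,150:290]
cv2.imwrite("pics/cmp.png",cv2.resize(np.hstack([a,b]),None,fx=2.8,fy=2.8,interpolation=cv2.INTER_CUBIC))
# knob shift by template match, column as reference
for nm,(u0,v0,u1,v1) in dict(knob=(168,172,203,208),nut=(176,222,202,248),bar=(310,195,445,215)).items():
    t=cv2.imread("pics/w1.png")[v0:v1,u0:u1]; S=im[v0-15:v1+15,u0-15:u1+15]
    r=cv2.matchTemplate(S,t,cv2.TM_CCOEFF_NORMED); _,m,_,l=cv2.minMaxLoc(r); print(nm,m,l[0]-15,l[1]-15)
```

```text
[0.45650744 0.10224848 0.20851592]
16.0833 [0.47945142 0.16378365 0.35873905] [0.479745439245341, 0.16632036715935675, 0.3598483832329747]
knob 0.9668915271759033 5 1
nut 0.956881046295166 4 1
bar 0.9783710241317749 5 1
```

View pics/cmp.png

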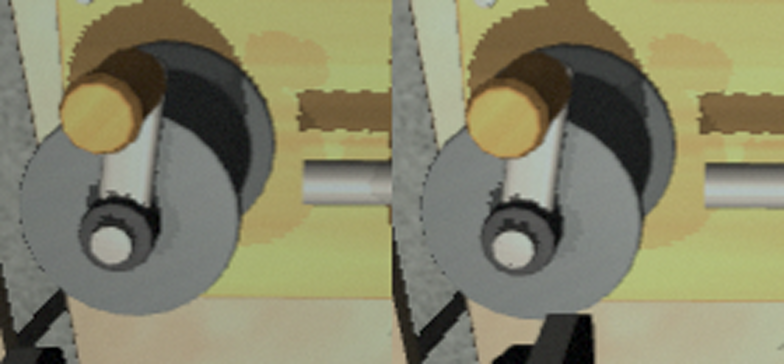

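The crank is back within about 1° of where it began: the knob-to-nut offset differs by less than 1 px between the two pictures. Before the hood I'll check that the bottle is clear and that IK can do the swing.

```bash
cat >> h.py <<'E'
def swing(th,yaw=-.18):  # bar displacement from shut, world
    a=np.arctan2(.05,.11); r=np.hypot(.11,.05)
    d=lambda t: np.array([-r*np.cos(a+t),r*np.sin(a+t)])
    e=d(th)-d(0); return np.array([e[0]*np.cos(yaw),e[0]*np.sin(yaw),e[1]])
E
python3 - <<'E'
from h import *
from fit import proj
from scipy.optimize import least_squares
o=lambda q:(np.array(q)+.5)/1.4-.5
s=least_squares(lambda x:np.concatenate([proj("top",x)[0]-o((326,200)),proj("scene",x)[0]-o((292,250))]),[.6,.35,.2]); print("cap",s.x,s.fun)
b=np.array([.4938,.2487,.229])
for a in (np.pi/2,-np.pi/2):
    q=quat(-.18+a)
    for t in (0,.5,1.047): print(a>0,t,b+swing(t),np.round(arm.ik(b+swing(t),q),2))
E
```

```text
[ 0.52358482  0.1657648  -0.17217751  2.78522656]
[[-1.   0.4]
 [ 0.5  0.5]
 [ 0.2  0. ]
 [-0.4  0.2]
 [ 0.5 -1.3]
 [-0.2  1.2]
 [ 0.3 -2.3]
 [-1.3 -0.6]
 [ 0.2 -0.7]
 [-0.2  0.5]
 [ 0.1 -0.1]]
axis [0.50902194 0.08202161 0.152     ] bar [0.49308501 0.24719429 0.175     ] hinge [0.60145855 0.2283482  0.125     ]
knob free [0.4581642  0.10080796] [-0.04121684  0.17007163 -0.13824983 -0.22106198] 0.05421656936644467
cap [0.64192346 0.38942963 0.2102397 ] [ 0.06536843  0.11561405 -0.13305024 -0.02881554]
True 0 [0.4938 0.2487 0.229 ] [-0.8   0.59  0.46  1.81 -0.34  0.82 -0.36]
True 0.5 [0.53063235 0.24199763 0.27561594] [-0.76  0.58  0.48  1.67 -0.31  0.97 -0.35]
True 1.047 [0.59048971 0.23110542 0.29926048] [-0.69  0.63  0.5   1.49 -0.32  1.1  -0.31]
False 0 [0.4938 0.2487 0.229 ] [-0.36  0.56 -0.22  1.8   0.16  0.8   2.3 ]
False 0.5 [0.53063235 0.24199763 0.27561594] [-0.33  0.55 -0.22  1.66  0.14  0.95  2.37]
False 1.047 [0.59048971 0.23110542 0.29926048] [-0.28  0.6  -0.22  1.48  0.14  1.08  2.44]
```

Run:
```python
from h import *
b=np.array([.4938,.2487,.229]); q=quat(-.18+np.pi/2)
arm.movep(b+[0,0,.075],q); arm.line_to(b,.1); arm.pause(.1)
print(gp(),arm.read_ft_force(),arm.read_opening())
arm.move_gripper(0,30); arm.pause(.2)
print(arm.read_opening(),arm.read_finger_force(),gp(),arm.read_ft_force(),arm.read_time())
for t in (.1,.2):
    arm.line_to(b+swing(t),.06); print(t,gp()-b-swing(t),arm.read_ft_force())
im=shot("s1","scene")[120:270,200:400]; cv2.imwrite("pics/s1c.png",cv2.resize(im,None,fx=3.5,fy=3.5,interpolation=cv2.INTER_CUBIC)); print(arm.read_time())
```

```text
[0.4942907  0.24880632 0.22982561] [-0.33570303 -0.00932301  0.37995094] 0.5511207252024832
0.12684014268579 29.322516918182373 [0.49411638 0.2487394  0.22926467] [0.54389313 0.43059996 1.29971059] 19.0417
0.1 [-0.00026384  0.00018251 -0.00029751] [ 0.37196585  1.05376781 -4.83972962]
0.2 [-0.00041066  0.00014283  0.00033733] [-0.54936717  1.46066616 -2.53800082]
19.7917
```

View pics/s1c.png

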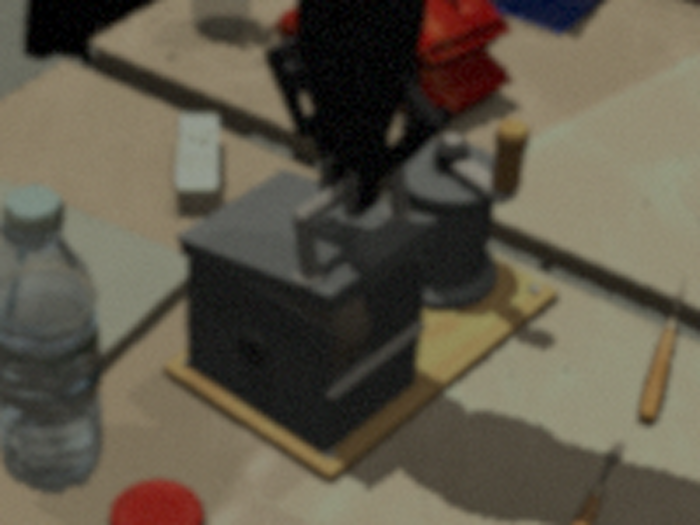

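The bar is held between the pads at (350,205), the measured opening matches its 12 mm thickness, and the forces are small. I'll swing on to 60°.

Run:
```python
from h import *
b=np.array([.4938,.2487,.229])
for t in np.linspace(.2,1.047,13)[1:]:
    arm.line_to(b+swing(t),.06); f=arm.read_ft_force(); print("%.2f"%t,np.round((gp()-b-swing(t))*1e3,1),np.round(f,1))
    if np.linalg.norm(f)>30: print("STOP");break
arm.pause(.3); print(gp()-b-swing(t),arm.read_ft_force(),arm.read_opening(),arm.read_finger_force(),arm.read_time())
im=shot("s2","scene")[100:270,220:390]; im2=shot("t2","top")[120:270,230:400]
o=[cv2.resize(i,(400,int(400*i.shape[0]/i.shape[1])),interpolation=cv2.INTER_CUBIC)[:352] for i in (im,im2)]
cv2.imwrite("pics/s2c.png",np.hstack([x[:352] for x in o]))
```

```text
0.27 [-0.8  0.2  0.2] [-3.1  1.8 -0.3]
0.34 [-1.   0.3  0.5] [-6.7  2.8  1.7]
0.41 [-1.4  0.4  0.8] [-7.8  2.6  2.3]
0.48 [-1.7  0.4  1.1] [-8.4  2.   5.3]
0.55 [-2.   0.5  1.5] [-9.9  1.7  6.6]
0.62 [-2.   0.5  2. ] [-11.3   1.5   9.5]
0.69 [-0.9  0.2  2.6] [-9.8  1.3  9.7]
0.76 [-0.3  0.1  2.7] [-8.6  1.7  9.2]
0.84 [0.2 0.  2.6] [-6.7  0.7  7.7]
0.91 [ 0.4 -0.   2.2] [-4.8  1.1  5.3]
0.98 [ 0.5 -0.   1.9] [-5.2  1.3  6.1]
1.05 [0.5 0.  1.5] [-4.7  1.   4.6]
[3.03410166e-04 5.96599045e-05 1.44505720e-03] [-3.52930934  1.62152477  5.78952923] 0.12337474732602895 31.17339313030243 23.5917
```

View pics/s2c.png

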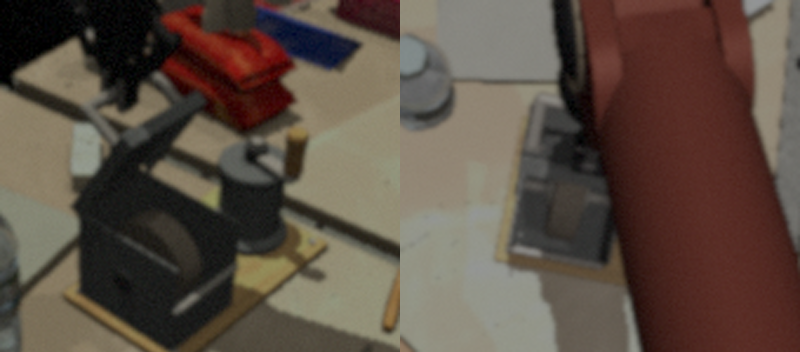

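Run:
```python
from h import *
from scipy.optimize import least_squares
ts=[0,.1,.2,*np.linspace(.2,1.047,13)[1:]]
ex=[.32,-.3,-.4,-.8,-1,-1.4,-1.7,-2,-2,-.9,-.3,.2,.4,.5,.5]; ez=[.26,-.3,.3,.2,.5,.8,1.1,1.5,2,2.6,2.7,2.6,2.2,1.9,1.5]
P=np.array([[swing(t)@[np.cos(.18),-np.sin(.18),0]+x/1e3/np.cos(.18), swing(t)[2]+z/1e3] for t,x,z in zip(ts,ex,ez)])
for fr in (0,1):
  for lo in (0,2):
    r0=np.hypot(.11,.05); s=least_squares(lambda c:np.hypot(*(P[lo:]-c[:2]).T)-(c[2] if fr else r0),[.11,-.05,r0]); c=s.x
    a=[np.arctan2(p[1]-c[1],c[0]-p[0]) for p in P]; print(fr,c,"open deg",np.degrees(a[-1]-a[0]),"abs",np.degrees(a[-1])-24.44,"rms mm",1e3*np.sqrt(np.mean(s.fun**2)))
im=cv2.imread("pics/s2.png")[130:215,240:325]; cv2.imwrite("pics/s2d.png",cv2.resize(im,None,fx=7,fy=7,interpolation=cv2.INTER_CUBIC))
```

```text
0 [ 0.11083062 -0.04735291  0.12083046] open deg 60.91627983047125 abs 59.78580432741413 rms mm 0.5600647705103333
0 [ 0.11030351 -0.04758756  0.12083046] open deg 60.9755753324267 abs 60.047690894361665 rms mm 0.5465420157419212
1 [ 0.10522837 -0.03952713  0.1117128 ] open deg 65.91625440907717 abs 62.24673793098252 rms mm 0.2809962704089914
1 [ 0.10293707 -0.03498357  0.10682065] open deg 68.8170465494042 abs 63.33285355342228 rms mm 0.15549047518315004
```

View pics/s2d.png

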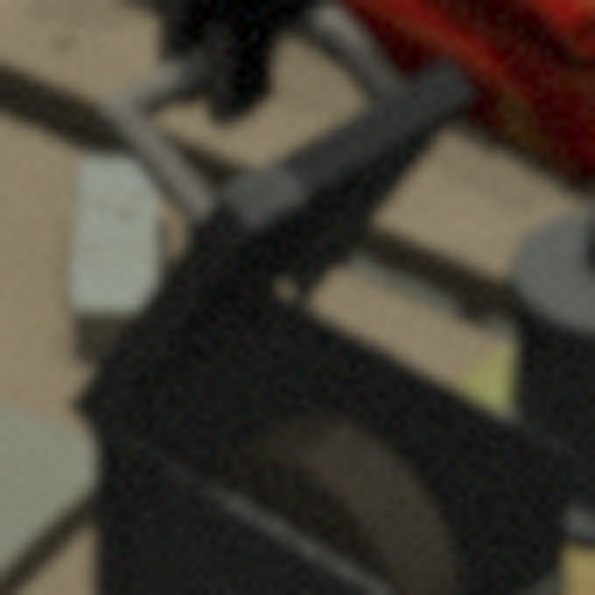

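```bash
python3 - <<'E' | tail -4
from fit import *
p=[.52313,.16717,-.1804]
o=lambda q,s,off:(np.array(q)+.5)/s-.5+off
shut=o((248,230),5,(240,145)); op=o((118,108),7,(240,130))
def bar(t,y): a=np.arctan2(.05,.11)+t; r=np.hypot(.11,.05); return W(p,(.066-r*np.cos(a),y,.125+r*np.sin(a)))
s0=least_squares(lambda y:proj("scene",bar(0,y[0]))[0]-shut,[.115]); print("y",s0.x,"bias px",s0.fun)
for b in (0,1):
    s=least_squares(lambda v:proj("scene",bar(v[0],s0.x[0]))[0]-op-b*s0.fun,[1.]); print("theta deg",np.degrees(s.x),s.fun)
s=least_squares(lambda v:proj("scene",bar(v[0],v[1]))[0]-op-s0.fun,[1.,.12]); print(np.degrees(s.x[0]),s.x[1])
E
```

```text
y [0.11990611] bias px [0.2602928  0.38353659]
theta deg [60.44435295] [-0.35417807  0.56183278]
theta deg [59.93555732] [-0.25910127  0.40420624]
60.24965121074168 0.11842950396171951
```

```bash
python3 -c "
from station import arm,ticket
print(arm.read_time(),arm.read_opening(),arm.read_finger_force()); print(ticket.finish_job())"
```

```text
23.6917 0.1276206666764427 31.172602772712708
the job is handed in; nothing more can be done
None
```

I gave the crank one full clockwise turn with the hood shut and left it within about 1° of where it began; the gripper now holds the hood open at 60° by camera (arm path says 60–61°), nothing else was touched, and I handed the job in at 23.7 s.

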